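# Lay the release sheet and the next lamination, then clamp the lay-up

### The arm

A 7-joint arm with a two-finger parallel gripper is mounted at the origin on the work surface. World frame = base frame: x ahead of the robot, y to its left, z up, the work surface at z = 0. Lengths are in m, angles in rad, forces in N, time in s.
With the tool pointing down it reaches from about 0.425 to 0.875 m from the base axis. Payload 9.9 kg.
Tool frame: the origin (TCP) lies midway between the tips of the shut fingers; the grasp point (between the pads) lies 19 mm behind it (grip_point_offset is the distance from the TCP to the grasp point, in m); z points along the fingers, y is the line along which they close (so a half turn about z gives the same grasp; the last joint's range is limited). The gripper opens to 85 mm and grips with 20 to 120 N. Pads are 22 mm wide; open, the fingers measure 114 mm over their backs; the gripper's body (76 mm by 85 mm) begins 54 mm behind the grasp point. The pads swing forward as they close: fully open they stand 13 mm farther back than shut.
Start: joints at [1.141, 0.576, 0.025, 1.437, -0.015, 1.129, -0.057], TCP at [0.229, -0.635, 0.231] pointing down, gripper open.
Joint ranges: [-2.76, 2.76], [-0.34, 2.15], [-1.52, 1.57], [0.19, 2.46], [-1.09, 4.23], [0.17, 1.99], [-2.82, 2.82]. Speed limits (rad/s): [2.22, 2.22, 3.01, 3.01, 3.14, 3.14, 3.14].

### API

Orientations are given as a unit quaternion [x, y, z, w].
In Python, from plant import sense, grab_frame, hand_in, spot_in, mark_of, grip_point_offset gives the robot as it stands.
- The arm moves only by the tool send_rows, never from a script. Its argument "steps" is a list of rows, each an object with "linear": the shift along the world's x, y, z in units of 0.5 m (1.0 is 0.5 m), a list of three; "spin": the turn about the world's z in units of 45 degrees (1.0 is 45 degrees). A call has 1 to 12 rows; each row is the pose to reach, as a shift and turn from the pose commanded when the call began; what a row does not reach only later rows make up. A row lasts 1/8 s, in which the tool goes at most 62.5 mm and 10.7 degrees, less where a joint would pass 70% of its speed; a pose out of reach is approached as far as the arm can. A call with a number of a shift or a turn outside -1 to 1 is refused whole. A call with a gripper value outside its range is refused whole. "hand" is the closure, from 0 (fully open) to 1 (shut), set as the call begins (left out, the last holds). The fingers move at their own pace and stop on an object; "grip_force" is the grip in N (left out, the last holds). Time passes only in rows, so rows that repeat a pose let the fingers close. It gives the time, the measured TCP pose, the force, the opening and the grip force at its end, in the units of the state.
- sense(): the state, without advancing time (a new reading comes with each control period).
- grab_frame(name): name is "scene" or "top"; returns a dict with "img" (400x640x3 uint8, red, green, blue), "range_z" (400x640 float32, m along the optical axis (not along the pixel's ray), 0 where there is no reading), "vfov" (degrees; the focal length in pixels is half the picture's height over the tangent of half this angle, whatever the lens; pixels are square), "cx", "cy" (the principal point, pixels), "rvec" (rotation vector, rad) and "tvec" (3), from world to camera coordinates, as OpenCV has them. Camera axes: x right, y down, z forward; pixel columns grow to the right and rows downward; lengths in m; the calibration is good to about 2 mm. A picture is of the moment at which its call begins.
- hand_in(): hands the job in; it is judged then, once.
Trained networks look in the newest picture that a camera, given by its name, has taken for a name from the list of things; names that differ only in an ending like _2 or _b are one class to them, and where a whole thing is asked for, a point or a joint stands for the part that bears it (a point fixed in the world has none). Each returns a list of dicts, best first, with "confidence" (0 to 1); they miss things now and then, are a little off and sometimes report something else, mostly with a low value. They report only what shows in the picture. A call takes as long as a camera call.
- spot_in(camera, name): "point" ([x, y, z] in m, in world coordinates, good to about 4 mm: the middle of the surface that is visible of it).
- mark_of(camera, name): "point" ([x, y, z] in m, in world coordinates, good to about 4 mm: a listed point, or the origin of a listed thing).
The state is a dict: "clock": time; "qpos": joint angles; "joint_velocities": joint speeds; "joint_efforts": joint torques, N m; "tcp_pos": TCP position; "ee_rot": TCP orientation; "wrist_force": force on the tool from outside, world axes, zero at the start; "torque": the same for the moment, N m; "gripper_width": opening from 0.0 (shut) to 1.0 (fully open); "grasp_force": force on a finger pad.
Only numpy, scipy, OpenCV 4.12 (cv2) and the standard library are available. Lean on these libraries where they do the work, as an engineer would, in place of code of your own. Each camera call takes 0.05 s, during which the arm holds its last target. There are 200 camera calls.

### The job

Slide the blue release sheet, without lifting it, off the white feed deck onto the dark first board in the jig and gently up against the red end stop, and hold it there a moment. Lay the pale board flat on the sheet, squarely over the first board, slide it gently against the stop too and hold it there a moment, so that its end is flush with the sheet's. Then swing the aluminium lid over and press on its yellow mark until it is level and stays down by itself, its sprung pad clamping the pale board; force nothing, and leave the jar, the tin and the hammer alone.

Things in the scene. Friction and masses are not known exactly. Their poses are not given: they have to be found in the camera images.
- jig: Fixed lay-up jig. Origin: underside, on its centre line; y = feed direction, towards the stop, x across, z up. Plywood base 120 mm (x), y -220 to +190, top at z 12. White feed deck, full width, y -220 to -30, top at z 31.5; a gap from y -30 to 0, then the first board, top at z 30 (1.5 mm below the deck).
- stop_near (a point): Fixed point of the jig (0, 120, 42 mm) marking the nearest place of the red end stop. The stop, a rigid bar 100 mm (x) by 12 (y), z 32 to 52, bridges the first board on legs at x +-45 mm. Its face towards the deck is locked somewhere from 0 to 18 mm beyond this point along the jig's y; where is not reported: feel for it, or look.
- hinge (a point): Lid's hinge axis, fixed: along the jig's x through this point, at y 175, z 66 mm of the jig, between grey posts at x +-40 mm with tops at z 78.
- first_board: First layer: dark wooden board 64 (x) by 150 (y) by 18 (z) mm, loose on the jig's base from about y 0 to 150 of the jig, on its centre line, running under the stop. Origin: centre of the underside. It stays where it is.
- sheet: Separator: stiff blue plastic sheet 96 (x) by 130 (y) by 6 (z) mm, about 75 g, loose on the feed deck, a little askew. Origin: centre of the underside. Too wide to grasp: push its rear (low y) end with parted fingertips just above the deck. Central on the first board it overhangs 16 mm each side.
- next_board: Next layer: pale wooden board 64 (x) by 130 (y) by 18 (z) mm, about 110 g, flat on the bench in front of the jig. Origin: centre of the underside. Grip it across its 64 mm. Either end may face the stop.
- lid (a joint): Angle of the lid (rad): 0 = closed, level, pointing from the hinge to the deck; grows as it opens (1.57 upright; starts 1.7 to 1.92, leaning back). Range -0.1 to 2.0. Plate 52 mm wide, 8 thick, reaching 2 to 140 mm from the hinge axis, which is in its mid-plane. Friction (0.5 N m) holds it wherever left: 3 to 7 N at 110 mm from the hinge moves it.
- lid_mark (a point): Yellow mark, 26 mm across, on the lid's outer face (upper when closed), 112 mm from the hinge axis, 4 mm above the mid-plane, straight over the pad.
- pad: Black rubber pad, 32 mm across, under the lid below the mark, on a spring (1500 N/m, 12 mm travel). Origin: centre of its pressing face, 14 mm below the plate when free. On a full stack (top at z 54 of the jig) it touches at lid angle 0.05; at level it is squeezed 6 mm, 9 N. Hinge friction then keeps some newtons on it.
- glue_jar: Bystander: glue jar with orange cap, 60 mm across, 75 mm high. Origin: centre of the underside.
- wax_tin: Bystander: brass-coloured round tin, 68 mm across, 45 mm high. Origin: centre of the underside.
- mallet: Bystander: hammer, 260 mm long, lying flat on the bench to the right of the jig, roughly along x. Origin: under its middle.

How it is judged:
On the way, in this order (a step that is already met when the one before it is completed fails the run):
1. the sheet lies flat on the first board, clear of the deck, and is pressed against the end stop (over 1 N) (y of sheet in the frame of jig between 0.048 and 0.08 m and x of sheet in the frame of first_board between -0.011 and 0.011 m and z of sheet in the frame of jig between 0.0275 and 0.0325 m and angle between the y axis of sheet and the y axis of jig, either way round below 0.06 rad and angle between sheet's own z axis and vertical below 0.03 rad and contact force between sheet and jig above 1 N), for 0.1 s.
2. with the lid still open, the pale board lies on the sheet over the first board, its end flush with the sheet's, and is pressed against the end stop (over 1 N) (y of sheet in the frame of jig between 0.048 and 0.08 m and x of sheet in the frame of first_board between -0.011 and 0.011 m and z of sheet in the frame of jig between 0.0275 and 0.0325 m and angle between the y axis of each of sheet, next_board and the y axis of jig, either way round below 0.06 rad and angle between each of sheet, next_board's own z axis and vertical below 0.03 rad and y of next_board in the frame of sheet between -0.003 and 0.003 m and x of next_board in the frame of first_board between -0.006 and 0.006 m and z of next_board in the frame of jig between 0.033 and 0.0385 m and contact force between next_board and jig above 1 N and value of joint lid above 1 rad), for 0.1 s.
At the end, for the whole second after the job is handed in: Flat stack, square to 0.06 rad: sheet within 11 mm of central across the first board, pale board within 6 mm, board and sheet centres within 3 mm along the feed; first board within 8 mm of its place; lid under 0.06 rad, pad pressing on the board with over 2 N by itself; at rest (y of sheet in the frame of jig between 0.048 and 0.08 m and x of sheet in the frame of first_board between -0.011 and 0.011 m and z of sheet in the frame of jig between 0.0275 and 0.0325 m and angle between the y axis of each of sheet, next_board and the y axis of jig, either way round below 0.06 rad and angle between each of sheet, next_board's own z axis and vertical below 0.03 rad and y of next_board in the frame of sheet between -0.003 and 0.003 m and x of next_board in the frame of first_board between -0.006 and 0.006 m and z of next_board in the frame of jig between 0.033 and 0.0385 m and y of first_board in the frame of jig between 0.067 and 0.083 m and x of first_board in the frame of jig between -0.008 and 0.008 m and value of joint lid below 0.06 rad and contact force between pad and next_board above 2 N and linear speed of each of next_board, sheet below 0.01 m/s); the robot touches nothing.
It fails at once if the jar, tin or hammer is moved by more than 20 mm (distance of any of glue_jar, wax_tin, mallet from where it was at the start of the episode above 0.02 m).
It fails at once if the sheet is lifted more than 20 mm above the deck (z of sheet in the frame of jig above 0.0515 m).
It fails at once if the sheet is forced against the jig with more than 35 N (contact force between sheet and jig above 35 N).
It fails at once if the pale board is forced against the jig, stop or pad with more than 35 N (contact force between next_board and jig above 35 N).
It also fails if it takes over 72 s, if anything falls off the work surface, if the arm or the gripper's body presses on something with over 40 N, if the wrist force passes 120 N, or if a joint passes its speed limit or range.

## Working session

There is one attempt and no reset: what is moved stays moved. The work goes in short steps, Python scripts to look and compute and a tool call to move; the robot and the scene stay as the last step left them, time stands still between calls to the robot, and variables do not carry over. Pictures are saved under pics/ and viewed, at most 10 in all, crops included, and the job is handed in when it is done.

Besides the shell and the picture viewer there is one more tool, called as name(argument=value, ...) on one line, values as JSON. send_rows: Moves the arm, as the interface text tells. Its arguments: {"type":"object","properties":{"steps":{"type":"array"},"hand":{"type":"number"},"grip_force":{"type":"number"}},"required":["steps"]}

```bash
mkdir -p pics; cat > h.py <<'E'
import numpy as np, cv2
from plant import *
def cam(f):
    R=cv2.Rodrigues(np.array(f["rvec"],float))[0]; t=np.array(f["tvec"],float).ravel()
    fl=200/np.tan(np.radians(f["vfov"])/2); return R,t,fl
def cloud(f):
    R,t,fl=cam(f); z=f["range_z"].astype(float); v,u=np.mgrid[:400,:640]
    P=np.stack([(u-f["cx"])/fl*z,(v-f["cy"])/fl*z,z],-1); W=(P-t)@R; W[z==0]=np.nan; return W
def save(f,n): cv2.imwrite("pics/"+n,cv2.cvtColor(np.asarray(f["img"]),cv2.COLOR_RGB2BGR))
E
python3 - <<'E'
from h import *
for c in ["top","scene"]:
    f=grab_frame(c); save(f,c+"0.png"); R,t,fl=cam(f); print(c,(-R.T@t).round(3),R[2].round(2))
    for n in ["jig","sheet","next_board","first_board","stop_near","hinge","lid_mark","glue_jar","wax_tin","mallet","lid"]:
        try: print(n,[(np.round(d["point"],3).tolist(),round(d["confidence"],2)) for d in mark_of(c,n)[:2]])
        except Exception as e: print(n,e)
s=sense(); print(s["clock"],s["tcp_pos"],s["ee_rot"],s["wrist_force"],s["gripper_width"],grip_point_offset)
E
```

```text
top [ 0.389 -0.105  1.   ] [ 0.17  0.   -0.99]
jig [([0.592, 0.013, 0.001], 0.98)]
sheet [([0.595, -0.098, 0.029], 0.73)]
next_board [([0.435, -0.186, 0.0], 0.68)]
first_board [([0.586, 0.091, 0.011], 0.9)]
stop_near [([0.587, 0.131, 0.045], 0.81)]
hinge [([0.588, 0.192, 0.066], 0.82)]
lid_mark [([0.589, 0.225, 0.173], 0.84)]
glue_jar [([0.441, 0.005, -0.002], 0.95)]
wax_tin [([0.441, 0.216, -0.001], 0.63), ([0.591, 0.193, 0.063], 0.41)]
mallet [([0.524, -0.397, -0.004], 0.98)]
lid it knows: first_board, glue_jar, hinge, jig, lid_mark, mallet, next_board, pad, sheet, stop_near, wax_tin
scene [ 1.561 -0.177  0.753] [-0.84  0.05 -0.54]
jig [([0.589, 0.017, 0.002], 0.64)]
sheet [([0.596, -0.091, 0.029], 0.63)]
next_board [([0.433, -0.184, 0.0], 0.92)]
first_board [([0.588, 0.086, 0.015], 0.7), ([0.589, 0.017, 0.002], 0.23)]
stop_near [([0.592, 0.14, 0.044], 0.8)]
hinge [([0.592, 0.193, 0.07], 0.79), ([0.59, 0.016, 0.002], 0.63)]
lid_mark [([0.59, 0.224, 0.177], 0.78)]
glue_jar [([0.442, 0.003, -0.003], 0.8)]
wax_tin [([0.444, 0.222, 0.001], 0.57)]
mallet [([0.528, -0.394, -0.002], 0.76)]
lid it knows: first_board, glue_jar, hinge, jig, lid_mark, mallet, next_board, pad, sheet, stop_near, wax_tin
1.1 [ 0.22882768 -0.63502702  0.23129996] [ 9.85086770e-01  1.72058291e-01  5.90511642e-06 -5.08823117e-06] [-0.53967803  0.54812589  0.14986683] 1.0035655442608422 0.0187
```

View pics/top0.png

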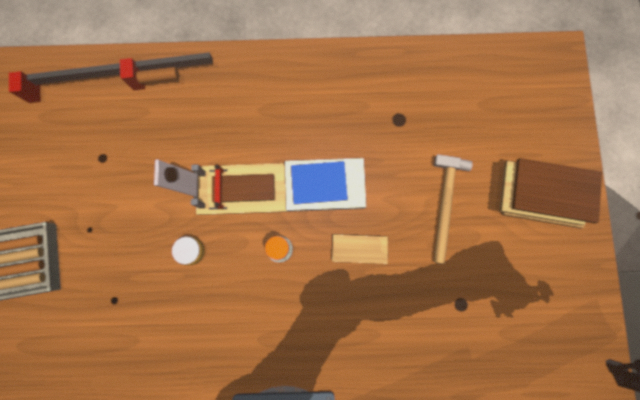

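View pics/scene0.png

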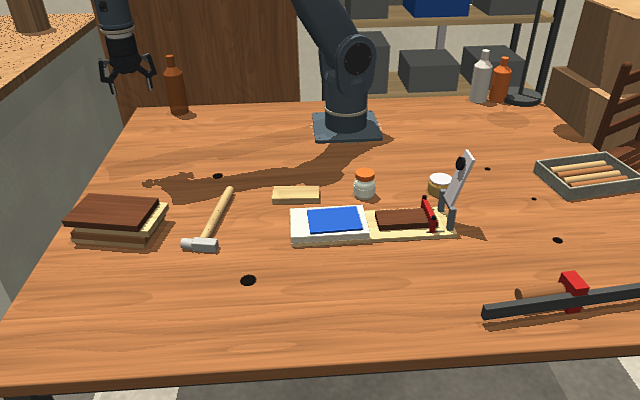

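```bash
cat >> h.py <<'E'
def rect(f,hue,zr,reg,s=90,v=40):
    "min-area rect of the top face in world xy: hue range, z range, region (x0,x1,y0,y1)"
    W=cloud(f); H=cv2.cvtColor(np.asarray(f["img"]),cv2.COLOR_RGB2HSV)
    m=(H[...,0]>=hue[0])&(H[...,0]<=hue[1])&(H[...,1]>=s)&(H[...,2]>=v)&(W[...,2]>zr[0])&(W[...,2]<zr[1])&(W[...,0]>reg[0])&(W[...,0]<reg[1])&(W[...,1]>reg[2])&(W[...,1]<reg[3])
    m=cv2.morphologyEx(m.astype(np.uint8),cv2.MORPH_OPEN,np.ones((3,3),np.uint8))>0
    P=W[m]; 
    if len(P)<20: return len(P)
    (c,wh,a)=cv2.minAreaRect((P[:,:2]*1000).astype(np.float32))
    if wh[0]>wh[1]: wh=wh[::-1]; a-=90
    a=(a+90)%180-90
    return dict(n=len(P),c=np.round(c,1),wh=np.round(wh,1),ang_deg=round(a,2),z=np.round(np.percentile(P[:,2],[10,50,90])*1000,1))
E
python3 - <<'E'
from h import *
f=grab_frame("top"); W=cloud(f); H=cv2.cvtColor(np.asarray(f["img"]),cv2.COLOR_RGB2HSV)
for n,p in dict(sheet=(.595,-.095,.037),board=(.434,-.185,.018),deck=(.592,-.19,.0315)).items():
    R,t,fl=cam(f); q=R@np.array(p)+t; u,v=int(q[0]/q[2]*fl+f["cx"]),int(q[1]/q[2]*fl+f["cy"]); print(n,u,v,H[v,u],W[v,u].round(3))
print(rect(f,(95,130),(.03,.045),(.5,.7,-.25,.1)))
print(rect(f,(5,35),(.01,.025),(.35,.52,-.3,-.08),40))
E
```

```text
sheet 319 182 [111 162 213] [ 0.595 -0.094  0.037]
board 359 249 [ 17 126 219] [ 0.435 -0.185  0.016]
deck 359 182 [ 30  10 227] [ 0.594 -0.19   0.028]
{'n': 2020, 'c': array([594.9, -93.4]), 'wh': array([ 93.4, 126.8]), 'ang_deg': 3.0, 'z': array([34.6, 36.8, 39. ])}
{'n': 1481, 'c': array([ 435.3, -185. ]), 'wh': array([ 64.2, 129.1]), 'ang_deg': -3.83, 'z': array([15.1, 17.3, 19.5])}
```

The top view has the feed deck at about (325,183) with the blue sheet on it. The stop (217,187) and hinged lid (177,175) are to the left, which is world +y. The pale board is at (360,249), the jar at (279,248), the tin at (186,250) and the hammer at (445,210). The scene view agrees, with the lid leaning back. Next I measure the jig's yaw and the stop face.

```bash
cat > j.py <<'E'
from h import *
def fit(P,W=None): # line through edge points: x=a+b*y
    pass
R_=[]
for c in ["top","scene"]:
    f=grab_frame(c); W=cloud(f); H=cv2.cvtColor(np.asarray(f["img"]),cv2.COLOR_RGB2HSV)
    print(c,"sheet",rect(f,(95,130),(.03,.045),(.5,.7,-.25,.1)))
    print("board",rect(f,(5,35),(.01,.025),(.35,.52,-.3,-.08),40))
    print("first",rect(f,(0,20),(.02,.036),(.53,.65,.0,.2),60,20))
    P=W[(W[...,2]>.024)&(W[...,2]<.045)&(W[...,0]>.5)&(W[...,0]<.7)&(W[...,1]>-.3)&(W[...,1]<-.03)]
    r=cv2.minAreaRect((P[:,:2]*1000).astype(np.float32)); print("deck+",np.round(r[0],1),np.round(r[1],1),round(r[2],2))
    h=H[...,0]; red=((h<6)|(h>174))&(H[...,1]>150)&(W[...,1]>.08)&(W[...,1]<.2)&(W[...,0]>.5)&(W[...,0]<.68)&(W[...,2]>.03)
    P=W[red]; print("red n",len(P),"z",np.percentile(P[:,2],[5,50,95]).round(4))
    T=P[P[:,2]>.047]; r=cv2.minAreaRect((T[:,:2]*1000).astype(np.float32)); print("stop top",np.round(r[0],1),np.round(r[1],1),round(r[2],2))
    q=np.polyfit(T[:,0]-.59,T[:,1],1); print("stop centreline y at x=.59 %.4f slope %.4f"%(q[1],q[0]))
    for n in ["jig","hinge","lid_mark","pad"]:
        print(n,[np.round(d["point"],3).tolist() for d in mark_of(c,n)[:1]])
E
python3 j.py
```

```text
top sheet {'n': 2018, 'c': array([595. , -93.5]), 'wh': array([ 94.2, 126.9]), 'ang_deg': 2.91, 'z': array([34.7, 36.9, 39.1])}
board {'n': 1478, 'c': array([ 435.1, -184.8]), 'wh': array([ 63.9, 128.7]), 'ang_deg': -3.88, 'z': array([15.2, 17.4, 19.6])}
first {'n': 1486, 'c': array([589.1,  92.1]), 'wh': array([ 65.2, 151.2]), 'ang_deg': 0.16, 'z': array([26.8, 29.3, 31.5])}
deck+ [ 592.4 -115.9] [120.5 171.6] 0.49
red n 179 z [0.0418 0.0507 0.0548]
stop top [589.6 146. ] [81.2 11. ] 0.4
stop centreline y at x=.59 0.1457 slope 0.0049
jig [[0.59, 0.015, 0.003]]
hinge [[0.59, 0.201, 0.177]]
lid_mark [[0.591, 0.227, 0.171]]
pad [[0.592, 0.201, 0.178]]
scene sheet {'n': 1236, 'c': array([595.9, -93.5]), 'wh': array([101.4, 128.5]), 'ang_deg': 3.27, 'z': array([36.3, 38.2, 39.9])}
board {'n': 684, 'c': array([ 436.9, -186.1]), 'wh': array([ 72.1, 130.2]), 'ang_deg': -3.94, 'z': array([15.1, 18.5, 20.6])}
first {'n': 955, 'c': array([598.2,  90.7]), 'wh': array([ 85.7, 151.4]), 'ang_deg': -1.18, 'z': array([25.5, 30.2, 32.4])}
deck+ [ 593.1 -116.2] [129.  172.3] 0.19
red n 195 z [0.0328 0.0489 0.0543]
stop top [592. 146.] [100.6  12.3] 0.11
stop centreline y at x=.59 0.1450 slope 0.0059
jig [[0.591, 0.017, 0.002]]
hinge [[0.59, 0.195, 0.069]]
lid_mark [[0.591, 0.224, 0.177]]
pad [[0.59, 0.207, 0.178]]
```

send_rows(steps=[{"linear":[0.06,0.075,0],"spin":0.09},{"linear":[0.125,0.155,0],"spin":0.18},{"linear":[0.19,0.235,0],"spin":0.28},{"linear":[0.26,0.32,0],"spin":0.38},{"linear":[0.33,0.405,0],"spin":0.48},{"linear":[0.4,0.49,0],"spin":0.58},{"linear":[0.47,0.575,-0.02],"spin":0.68},{"linear":[0.54,0.66,-0.04],"spin":0.78},{"linear":[0.61,0.75,-0.06],"spin":0.88},{"linear":[0.67,0.83,-0.08],"spin":0.95},{"linear":[0.728,0.898,-0.1],"spin":1.0},{"linear":[0.728,0.898,-0.1],"spin":1.0}], hand=0.4)

```text
clock: 3.15
tcp_pos: [0.5947, -0.1814, 0.1804]
ee_rot: [0.843, 0.539, 0.001, -0.001]
wrist_force: [-1.2, -0.6, 1.0]
gripper_width: 0.605
grasp_force: 0.0
```

send_rows(steps=[{"linear":[0,0,-0.05],"spin":0.2},{"linear":[0,0,-0.11],"spin":0.4},{"linear":[0,0,-0.17],"spin":0.576},{"linear":[0,0,-0.23],"spin":0.576},{"linear":[0,0,-0.26],"spin":0.576},{"linear":[0,0,-0.274],"spin":0.576},{"linear":[0,0,-0.274],"spin":0.576}])

```text
clock: 4.03
tcp_pos: [0.593, -0.1863, 0.0447]
ee_rot: [0.703, 0.712, 0.0, 0.0]
wrist_force: [-0.3, 0.0, 0.1]
gripper_width: 0.603
grasp_force: 0.0
```

send_rows(steps=[{"linear":[0,0,-0.012]},{"linear":[0,0,-0.022]},{"linear":[0,0,-0.026]},{"linear":[0,0,-0.026]}])

```text
schema error: expected keys linear, spin
```

send_rows(steps=[{"linear":[0,0,-0.004]},{"linear":[0,0,-0.004]}])

```text
schema error: expected keys linear, spin
```

send_rows(steps=[{"linear":[0,0,-0.002]},{"linear":[0,0,-0.002]}])

```text
schema error: expected keys linear, spin
```

send_rows(steps=[{"linear":[0,0,-0.012],"spin":0},{"linear":[0,0,-0.022],"spin":0},{"linear":[0,0,-0.026],"spin":0},{"linear":[0,0,-0.026],"spin":0}])

```text
clock: 4.53
tcp_pos: [0.5927, -0.186, 0.0312]
ee_rot: [0.703, 0.712, -0.0, -0.0]
wrist_force: [0.6, 0.0, -1.3]
gripper_width: 0.597
grasp_force: 0.0
```

send_rows(steps=[{"linear":[0,0,-0.004],"spin":0},{"linear":[0,0,-0.004],"spin":0}])

```text
clock: 4.78
tcp_pos: [0.5927, -0.1861, 0.0292]
ee_rot: [0.703, 0.712, -0.0, -0.0]
wrist_force: [-0.6, -0.1, 0.2]
gripper_width: 0.599
grasp_force: 0.0
```

send_rows(steps=[{"linear":[0,0,-0.002],"spin":0},{"linear":[0,0,-0.002],"spin":0}])

```text
clock: 5.03
tcp_pos: [0.5929, -0.186, 0.0284]
ee_rot: [0.703, 0.712, 0.0, 0.0]
wrist_force: [0.3, -0.6, 1.5]
gripper_width: 0.598
grasp_force: 0.9
```

send_rows(steps=[{"linear":[0,0,0.002],"spin":0},{"linear":[0,0.012,0.002],"spin":0},{"linear":[0,0.022,0.002],"spin":0},{"linear":[-0.001,0.03,0.002],"spin":0},{"linear":[-0.001,0.04,0.002],"spin":0},{"linear":[-0.001,0.054,0.002],"spin":0},{"linear":[-0.001,0.07,0.002],"spin":0},{"linear":[-0.001,0.09,0.002],"spin":0},{"linear":[-0.001,0.11,0.002],"spin":0},{"linear":[-0.002,0.13,0.002],"spin":0},{"linear":[-0.002,0.15,0.002],"spin":0},{"linear":[-0.002,0.16,0.002],"spin":0}])

```text
clock: 6.52
tcp_pos: [0.5919, -0.1051, 0.0293]
ee_rot: [0.702, 0.712, 0.0, -0.0]
wrist_force: [0.9, -0.6, -0.6]
gripper_width: 0.6
grasp_force: 0.2
```

```bash
python3 - <<'E'
from h import *
f=grab_frame("top"); save(f,"push1.png"); print(rect(f,(95,130),(.02,.045),(.5,.7,-.25,.2)))
f=grab_frame("scene"); print(rect(f,(95,130),(.02,.045),(.5,.7,-.25,.2))); print(sense()["wrist_force"])
g=f["img"][170:290,260:500]; cv2.imwrite("pics/push1s.png",cv2.resize(cv2.cvtColor(g,cv2.COLOR_RGB2BGR),None,fx=3,fy=3))
E
```

```text
{'n': 1287, 'c': array([596.9,  -9.5]), 'wh': array([86.2, 93.4]), 'ang_deg': -89.15, 'z': array([34.6, 36.8, 39. ])}
{'n': 1197, 'c': array([596.8, -27.8]), 'wh': array([101.1, 129.6]), 'ang_deg': -0.17, 'z': array([36.1, 38. , 39.9])}
[ 0.09133658 -0.07733953  0.04721715]
```

View pics/push1s.png

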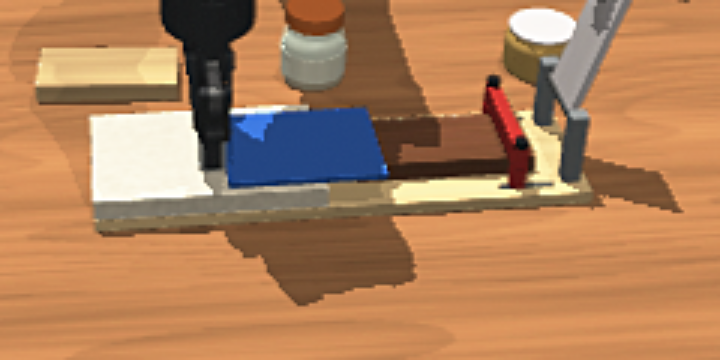

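The sheet is square now, spanning crop (230–385, 110–185) and reaching over the first board, about 5 mm to +x. I'll continue with a slight −x drift.

send_rows(steps=[{"linear":[-0.001,0.01,0],"spin":0},{"linear":[-0.002,0.026,0],"spin":0},{"linear":[-0.003,0.044,0],"spin":0},{"linear":[-0.004,0.064,0],"spin":0},{"linear":[-0.005,0.084,0],"spin":0},{"linear":[-0.006,0.104,0],"spin":0},{"linear":[-0.007,0.124,0],"spin":0},{"linear":[-0.008,0.144,0],"spin":0},{"linear":[-0.009,0.16,0],"spin":0},{"linear":[-0.01,0.172,0],"spin":0},{"linear":[-0.01,0.182,0],"spin":0},{"linear":[-0.01,0.188,0],"spin":0}])

```text
clock: 8.12
tcp_pos: [0.5868, -0.0118, 0.0293]
ee_rot: [0.703, 0.712, 0.0, 0.0]
wrist_force: [-0.0, 0.0, -0.3]
gripper_width: 0.6
grasp_force: 0.2
```

```bash
python3 - <<'E'
from h import *
f=grab_frame("scene"); print(rect(f,(95,130),(.02,.045),(.5,.7,-.25,.2))); print(sense()["wrist_force"],sense()["tcp_pos"])
E
```

```text
{'n': 1151, 'c': array([593.1,  63.8]), 'wh': array([ 99.5, 129.1]), 'ang_deg': 1.17, 'z': array([34.4, 36.4, 38.3])}
[ 0.30841973  0.80911752 -0.07864694] [ 0.58682041 -0.01144466  0.02930917]
```

send_rows(steps=[{"linear":[0,0.006,0],"spin":0},{"linear":[0,0.012,0],"spin":0},{"linear":[0,0.016,0],"spin":0},{"linear":[0,0.016,0],"spin":0}])

```text
clock: 8.68
tcp_pos: [0.5868, -0.0038, 0.0293]
ee_rot: [0.702, 0.712, 0.0, -0.0]
wrist_force: [0.1, 0.5, -0.2]
gripper_width: 0.596
grasp_force: 0.0
```

send_rows(steps=[{"linear":[0,0.002,0],"spin":0},{"linear":[0,0.004,0],"spin":0},{"linear":[0,0.004,0],"spin":0}])

```text
clock: 9.05
tcp_pos: [0.5868, -0.002, 0.0293]
ee_rot: [0.703, 0.712, 0.0, -0.0]
wrist_force: [-0.2, 0.0, -0.7]
gripper_width: 0.603
grasp_force: 0.0
```

send_rows(steps=[{"linear":[0,0.002,0],"spin":0},{"linear":[0,0.002,0],"spin":0}])

```text
clock: 9.3
tcp_pos: [0.5868, -0.0009, 0.0293]
ee_rot: [0.703, 0.712, 0.0, -0.0]
wrist_force: [-0.2, 1.6, -0.5]
gripper_width: 0.599
grasp_force: 0.0
```

send_rows(steps=[{"linear":[0,0.002,0],"spin":0},{"linear":[0,0.002,0],"spin":0}])

```text
clock: 9.55
tcp_pos: [0.5867, -0.0003, 0.0293]
ee_rot: [0.703, 0.712, -0.0, 0.0]
wrist_force: [0.0, -2.1, -0.4]
gripper_width: 0.596
grasp_force: 0.7
```

send_rows(steps=[{"linear":[0,0.002,0],"spin":0},{"linear":[0,0.002,0],"spin":0}])

```text
clock: 9.8
tcp_pos: [0.5866, -0.0001, 0.0293]
ee_rot: [0.703, 0.711, -0.001, 0.0]
wrist_force: [-1.1, -4.1, 1.2]
gripper_width: 0.597
grasp_force: 2.5
```

send_rows(steps=[{"linear":[0,0.002,0],"spin":0},{"linear":[0,0.002,0],"spin":0},{"linear":[0,0.002,0],"spin":0}])

```text
clock: 10.18
tcp_pos: [0.5865, 0.0001, 0.0292]
ee_rot: [0.703, 0.711, -0.001, 0.0]
wrist_force: [-1.3, -8.7, 1.2]
gripper_width: 0.602
grasp_force: 3.8
```

```bash
python3 - <<'E'
from h import *
f=grab_frame("scene"); print(rect(f,(95,130),(.02,.045),(.5,.7,-.25,.2))); print(sense()["wrist_force"],sense()["tcp_pos"])
f=grab_frame("top"); print(rect(f,(95,130),(.02,.045),(.5,.7,-.25,.2))); save(f,"t2.png")
E
```

```text
{'n': 1142, 'c': array([592.5,  75.9]), 'wh': array([103.1, 129.7]), 'ang_deg': 0.26, 'z': array([34.3, 36.4, 38.2])}
[-0.34299673 -8.4638874   1.75258183] [5.86520909e-01 8.47837375e-05 2.92612318e-02]
0
```

send_rows(steps=[{"linear":[0,-0.012,0],"spin":0},{"linear":[0,-0.03,0.03],"spin":0},{"linear":[0,-0.05,0.1],"spin":0},{"linear":[-0.04,-0.1,0.18],"spin":-0.02},{"linear":[-0.1,-0.16,0.2],"spin":-0.04},{"linear":[-0.17,-0.24,0.2],"spin":-0.06},{"linear":[-0.24,-0.31,0.18],"spin":-0.08},{"linear":[-0.29,-0.36,0.16],"spin":-0.1},{"linear":[-0.303,-0.376,0.142],"spin":-0.1},{"linear":[-0.303,-0.376,0.142],"spin":-0.1},{"linear":[-0.303,-0.376,0.142],"spin":-0.1}], hand=0)

```text
clock: 11.65
tcp_pos: [0.4368, -0.185, 0.1008]
ee_rot: [0.729, 0.684, 0.001, 0.0]
wrist_force: [-0.1, -0.0, 0.2]
gripper_width: 1.001
grasp_force: 0.0
```

```bash
python3 - <<'E'
from h import *
f=grab_frame("top"); print(rect(f,(95,130),(.02,.045),(.5,.7,-.25,.2)),rect(f,(5,35),(.01,.025),(.35,.52,-.3,-.08),40)); save(f,"t3.png")
f=grab_frame("scene"); print(rect(f,(95,130),(.02,.045),(.5,.7,-.25,.2)),rect(f,(5,35),(.01,.025),(.35,.52,-.3,-.08),40))
s=sense();print(s["tcp_pos"],s["ee_rot"],s["gripper_width"])
E
```

```text
{'n': 2058, 'c': array([592.5,  76.6]), 'wh': array([ 94.8, 129.6]), 'ang_deg': 1.09, 'z': array([33.2, 35.4, 37.7])} {'n': 396, 'c': array([ 438.5, -138.4]), 'wh': array([35.6, 61.6]), 'ang_deg': 88.45, 'z': array([15.1, 17.2, 19.5])}
{'n': 1232, 'c': array([591.7,  75.3]), 'wh': array([104.2, 129.9]), 'ang_deg': 0.56, 'z': array([34.3, 36.5, 38.3])} {'n': 684, 'c': array([ 436.3, -186. ]), 'wh': array([ 72.6, 130. ]), 'ang_deg': -4.28, 'z': array([15.5, 18.5, 20.7])}
[ 0.43653118 -0.18508144  0.10067701] [7.29291722e-01 6.84202610e-01 5.09556961e-04 3.34722776e-04] 1.000082395556871
```

send_rows(steps=[{"linear":[-0.002,0,-0.06],"spin":0},{"linear":[-0.002,0,-0.13],"spin":0},{"linear":[-0.002,0,-0.18],"spin":0},{"linear":[-0.002,0,-0.2],"spin":0},{"linear":[-0.002,0,-0.2],"spin":0}])

```text
clock: 12.38
tcp_pos: [0.4345, -0.1855, 0.0001]
ee_rot: [0.73, 0.684, -0.0, -0.0]
wrist_force: [0.0, 0.6, 0.5]
gripper_width: 1.002
grasp_force: 0.0
```

send_rows(steps=[{"linear":[0,0,0],"spin":0},{"linear":[0,0,0],"spin":0},{"linear":[0,0,0],"spin":0},{"linear":[0,0,0],"spin":0},{"linear":[0,0,0],"spin":0}], hand=0.5, grip_force=30)

```text
clock: 13.0
tcp_pos: [0.435, -0.1862, 0.0013]
ee_rot: [0.73, 0.683, 0.001, 0.001]
wrist_force: [-0.5, 1.4, 6.9]
gripper_width: 0.741
grasp_force: 32.9
```

send_rows(steps=[{"linear":[0,0,0.02],"spin":0},{"linear":[0,0,0.08],"spin":0},{"linear":[0.02,0,0.16],"spin":0.02},{"linear":[0.08,0.03,0.24],"spin":0.04},{"linear":[0.15,0.08,0.27],"spin":0.06},{"linear":[0.22,0.15,0.27],"spin":0.08},{"linear":[0.27,0.23,0.27],"spin":0.1},{"linear":[0.3,0.32,0.26],"spin":0.1},{"linear":[0.309,0.41,0.24],"spin":0.1},{"linear":[0.309,0.48,0.21],"spin":0.1},{"linear":[0.309,0.513,0.17],"spin":0.1},{"linear":[0.309,0.513,0.15],"spin":0.1}])

```text
clock: 14.5
tcp_pos: [0.5881, 0.0719, 0.0751]
ee_rot: [0.702, 0.713, -0.0, -0.001]
wrist_force: [0.1, 0.1, -1.4]
gripper_width: 0.741
grasp_force: 34.2
```

send_rows(steps=[{"linear":[0,0,0],"spin":0}])

```text
clock: 14.62
tcp_pos: [0.5883, 0.0689, 0.0751]
ee_rot: [0.703, 0.711, -0.001, -0.0]
wrist_force: [-0.1, 0.3, -2.0]
gripper_width: 0.738
grasp_force: 34.2
```

```bash
python3 - <<'E'
from h import *
s=sense();print(s["tcp_pos"],s["ee_rot"],s["wrist_force"],s["gripper_width"])
f=grab_frame("scene"); print(rect(f,(5,35),(.075,.115),(.53,.68,-.05,.18),40)); print([ (np.round(d["point"],3),d["confidence"]) for d in mark_of("scene","next_board")])
g=f["img"][120:270,260:500]; cv2.imwrite("pics/hov.png",cv2.resize(cv2.cvtColor(g,cv2.COLOR_RGB2BGR),None,fx=3,fy=3))
E
```

```text
[0.58834643 0.06893317 0.07510795] [ 7.02971062e-01  7.11217933e-01 -8.53774688e-04 -9.76512834e-05] [-0.12528913  0.31611513 -1.96684859] 0.7383420765681018
{'n': 844, 'c': array([590.9,  69.1]), 'wh': array([ 73.6, 131.2]), 'ang_deg': -0.23, 'z': array([81.3, 91.6, 93.7])}
[(array([0.588, 0.072, 0.074]), 0.82)]
```

View pics/hov.png

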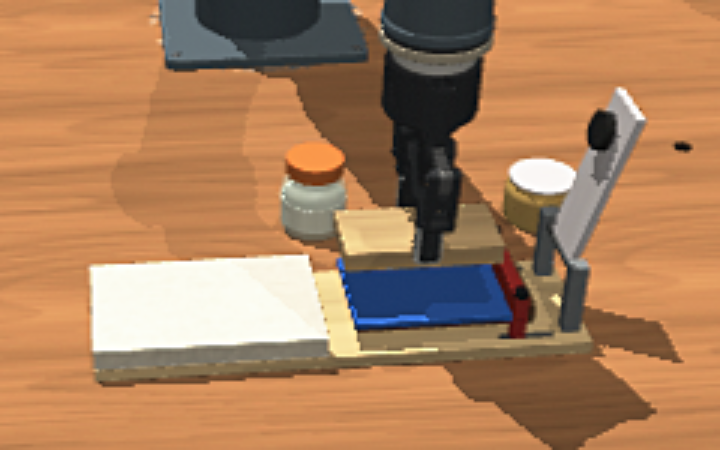

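The board is held level over the sheet at crop (335–500, 210–265), with the stop at (515,300). I'll lower it.

send_rows(steps=[{"linear":[0,0,-0.02],"spin":0},{"linear":[0,0,-0.045],"spin":0},{"linear":[0,0,-0.062],"spin":0},{"linear":[0,0,-0.07],"spin":0},{"linear":[0,0,-0.07],"spin":0}])

```text
clock: 15.35
tcp_pos: [0.5886, 0.0705, 0.0399]
ee_rot: [0.703, 0.712, -0.0, -0.0]
wrist_force: [-0.2, 0.0, -1.3]
gripper_width: 0.739
grasp_force: 34.3
```

send_rows(steps=[{"linear":[0,0,-0.003],"spin":0},{"linear":[0,0,-0.003],"spin":0}])

```text
clock: 15.6
tcp_pos: [0.5889, 0.0705, 0.039]
ee_rot: [0.703, 0.712, 0.0, 0.0]
wrist_force: [-0.3, -0.0, -0.4]
gripper_width: 0.737
grasp_force: 34.3
```

send_rows(steps=[{"linear":[0,0,-0.003],"spin":0},{"linear":[0,0,-0.003],"spin":0}])

```text
clock: 15.85
tcp_pos: [0.589, 0.0705, 0.0375]
ee_rot: [0.703, 0.712, 0.0, 0.0]
wrist_force: [0.7, -0.7, -0.3]
gripper_width: 0.74
grasp_force: 34.5
```

send_rows(steps=[{"linear":[0,0,-0.002],"spin":0},{"linear":[0,0,-0.002],"spin":0}])

```text
clock: 16.1
tcp_pos: [0.589, 0.0705, 0.0374]
ee_rot: [0.703, 0.712, 0.0, 0.0]
wrist_force: [-3.1, -1.3, 10.7]
gripper_width: 0.738
grasp_force: 35.7
```

send_rows(steps=[{"linear":[0,0,-0.001],"spin":0},{"linear":[0,0,-0.001],"spin":0}])

```text
clock: 16.35
tcp_pos: [0.5891, 0.0705, 0.0374]
ee_rot: [0.703, 0.712, 0.0, 0.001]
wrist_force: [-6.0, -1.2, 16.7]
gripper_width: 0.739
grasp_force: 36.3
```

send_rows(steps=[{"linear":[0,0,0.003],"spin":0},{"linear":[0,0.003,0.003],"spin":0},{"linear":[0,0.006,0.003],"spin":0},{"linear":[0,0.006,0.003],"spin":0}])

```text
clock: 16.85
tcp_pos: [0.5891, 0.0728, 0.0374]
ee_rot: [0.703, 0.711, -0.0, 0.0]
wrist_force: [-1.2, -3.1, 4.9]
gripper_width: 0.74
grasp_force: 35.0
```

send_rows(steps=[{"linear":[0,0.002,0],"spin":0},{"linear":[0,0.002,0],"spin":0}])

```text
clock: 17.1
tcp_pos: [0.5892, 0.0738, 0.0375]
ee_rot: [0.703, 0.711, -0.0, 0.0]
wrist_force: [-0.4, -3.9, 4.8]
gripper_width: 0.74
grasp_force: 35.0
```

send_rows(steps=[{"linear":[0,0.002,0],"spin":0},{"linear":[0,0.002,0],"spin":0}])

```text
clock: 17.35
tcp_pos: [0.5892, 0.0748, 0.0374]
ee_rot: [0.703, 0.711, -0.0, 0.0]
wrist_force: [-0.5, -4.0, 4.8]
gripper_width: 0.739
grasp_force: 34.9
```

send_rows(steps=[{"linear":[0,0.002,0],"spin":0},{"linear":[0,0.002,0],"spin":0}])

```text
clock: 17.6
tcp_pos: [0.5892, 0.0758, 0.0375]
ee_rot: [0.703, 0.711, -0.0, 0.0]
wrist_force: [0.5, -3.3, 7.0]
gripper_width: 0.737
grasp_force: 34.9
```

send_rows(steps=[{"linear":[0,0.001,0],"spin":0},{"linear":[0,0.001,0],"spin":0}])

```text
clock: 17.85
tcp_pos: [0.5892, 0.0758, 0.0375]
ee_rot: [0.703, 0.711, -0.0, 0.001]
wrist_force: [0.2, -5.3, 5.6]
gripper_width: 0.738
grasp_force: 35.0
```

send_rows(steps=[{"linear":[0,0.001,0],"spin":0},{"linear":[0,0.001,0],"spin":0}])

```text
clock: 18.1
tcp_pos: [0.5892, 0.0759, 0.0375]
ee_rot: [0.703, 0.711, -0.0, 0.001]
wrist_force: [0.7, -7.0, 6.9]
gripper_width: 0.739
grasp_force: 35.1
```

send_rows(steps=[{"linear":[0,0.002,0],"spin":0},{"linear":[0,0.002,0],"spin":0},{"linear":[0,0.002,0],"spin":0}])

```text
clock: 18.48
tcp_pos: [0.5892, 0.0759, 0.0375]
ee_rot: [0.703, 0.711, -0.001, 0.001]
wrist_force: [0.6, -9.3, 5.9]
gripper_width: 0.738
grasp_force: 35.2
```

```bash
python3 - <<'E'
from h import *
s=sense();print(s["tcp_pos"],s["wrist_force"])
f=grab_frame("scene"); print("board",rect(f,(5,35),(.046,.065),(.53,.68,-.05,.18),40)); print("sheet",rect(f,(95,130),(.02,.045),(.5,.7,-.25,.2)))
g=f["img"][120:270,260:500]; cv2.imwrite("pics/st.png",cv2.resize(cv2.cvtColor(g,cv2.COLOR_RGB2BGR),None,fx=3,fy=3))
E
```

```text
[0.58916727 0.07589195 0.03747397] [ 0.58890656 -9.26913543  5.90428589]
board {'n': 691, 'c': array([587.6,  76. ]), 'wh': array([ 72.5, 130.9]), 'ang_deg': -0.01, 'z': array([51.2, 54.3, 56.2])}
sheet {'n': 341, 'c': array([630.5,  75.5]), 'wh': array([ 27.2, 129.1]), 'ang_deg': 1.8, 'z': array([33. , 36. , 37.9])}
```

View pics/st.png

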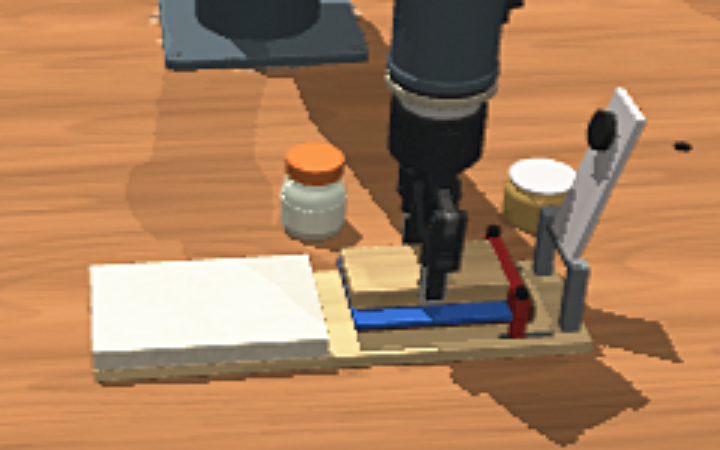

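send_rows(steps=[{"linear":[0,-0.002,0.002],"spin":0},{"linear":[0,-0.002,0.002],"spin":0},{"linear":[0,-0.002,0.002],"spin":0},{"linear":[0,-0.002,0.006],"spin":0},{"linear":[0,-0.002,0.02],"spin":0},{"linear":[0,-0.002,0.06],"spin":0},{"linear":[0,-0.002,0.14],"spin":0},{"linear":[0,-0.002,0.24],"spin":0},{"linear":[0,-0.1,0.34],"spin":0},{"linear":[0,-0.2,0.44],"spin":0},{"linear":[0,-0.2,0.48],"spin":0},{"linear":[0,-0.2,0.48],"spin":0}], hand=0)

```text
clock: 20.02
tcp_pos: [0.5899, -0.0228, 0.2804]
ee_rot: [0.703, 0.711, 0.002, 0.002]
wrist_force: [-0.1, 0.4, -1.5]
gripper_width: 1.001
grasp_force: 0.0
```

```bash
python3 - <<'E'
from h import *
s=sense();print(s["tcp_pos"],s["ee_rot"],s["wrist_force"])
for c in ["top","scene"]:
    f=grab_frame(c); print(c,"board",rect(f,(5,35),(.046,.065),(.53,.68,-.05,.18),40)); print("sheet",rect(f,(95,130),(.02,.045),(.5,.7,-.25,.2)))
    for n in ["lid_mark","hinge"]: print(n,[(np.round(d["point"],3).tolist(),round(d["confidence"],2)) for d in mark_of(c,n)[:2]])
E
```

```text
[ 0.58985491 -0.0228456   0.28041796] [0.70345121 0.71073877 0.00169313 0.00198314] [-0.10828819  0.40225388 -1.5368746 ]
top board 0
sheet 0
lid_mark [([0.59, 0.228, 0.171], 0.83)]
hinge [([0.589, 0.229, 0.17], 0.57)]
scene board {'n': 905, 'c': array([589.3,  76.1]), 'wh': array([ 70.4, 131.9]), 'ang_deg': -0.41, 'z': array([51. , 54.3, 56.1])}
sheet {'n': 349, 'c': array([630.5,  75.8]), 'wh': array([ 25.2, 130.4]), 'ang_deg': 0.85, 'z': array([33.1, 36.1, 38.1])}
lid_mark [([0.594, 0.079, 0.028], 0.65), ([0.592, 0.223, 0.175], 0.56)]
hinge [([0.591, 0.195, 0.069], 0.6)]
```

send_rows(steps=[{"linear":[0,0.05,0],"spin":0},{"linear":[0,0.13,0],"spin":0},{"linear":[0,0.23,0],"spin":0},{"linear":[0,0.33,0],"spin":0},{"linear":[0,0.43,0],"spin":0},{"linear":[0,0.53,0],"spin":0},{"linear":[0,0.61,-0.02],"spin":0},{"linear":[0,0.65,-0.06],"spin":0},{"linear":[0,0.65,-0.12],"spin":0},{"linear":[0,0.65,-0.18],"spin":0},{"linear":[0,0.65,-0.2],"spin":0},{"linear":[0,0.65,-0.2],"spin":0}], hand=1)

```text
clock: 21.82
tcp_pos: [0.5887, 0.3027, 0.1765]
ee_rot: [0.703, 0.711, -0.001, -0.0]
wrist_force: [1.1, 0.9, 0.4]
gripper_width: 0.002
grasp_force: 0.0
```

```bash
python3 - <<'E'
import numpy as np
from plant import *
s=sense(); p=s["tcp_pos"]; print(p,s["gripper_width"],s["wrist_force"])
hy,hz=.1925,.067
for th in [1.57,1.4,1.25,1.1,.95,.8,.65,.5,.4,.3,.2,.15,.1,.05,0,-.02]:
    r=.120; y=hy-r*np.cos(th)+.004*np.sin(th)+.011; z=hz+r*np.sin(th)+.004*np.cos(th)
    print(th,round(y,4),round(z,4),"d",round((y-p[1])/.5,3),round((z-p[2])/.5,3))
E
```

```text
[0.58869336 0.30266337 0.17654374] 0.0022190040246162592 [1.06273879 0.87160459 0.39676575]
1.57 0.2074 0.187 d -0.191 0.021
1.4 0.187 0.1859 d -0.231 0.019
1.25 0.1695 0.1821 d -0.266 0.011
1.1 0.1526 0.1758 d -0.3 -0.002
0.95 0.137 0.1669 d -0.331 -0.019
0.8 0.1228 0.1559 d -0.36 -0.041
0.65 0.1104 0.1428 d -0.385 -0.067
0.5 0.1001 0.128 d -0.405 -0.097
0.4 0.0945 0.1174 d -0.416 -0.118
0.3 0.09 0.1063 d -0.425 -0.141
0.2 0.0867 0.0948 d -0.432 -0.164
0.15 0.0854 0.0889 d -0.434 -0.175
0.1 0.0845 0.083 d -0.436 -0.187
0.05 0.0838 0.077 d -0.438 -0.199
0 0.0835 0.071 d -0.438 -0.211
-0.02 0.0834 0.0686 d -0.438 -0.216
```

send_rows(steps=[{"linear":[0,-0.03,0.005],"spin":0},{"linear":[0,-0.06,0.015],"spin":0},{"linear":[0,-0.08,0.021],"spin":0},{"linear":[0,-0.1,0.021],"spin":0},{"linear":[0,-0.12,0.021],"spin":0},{"linear":[0,-0.14,0.021],"spin":0},{"linear":[0,-0.16,0.021],"spin":0},{"linear":[0,-0.18,0.021],"spin":0},{"linear":[0,-0.2,0.021],"spin":0},{"linear":[0,-0.215,0.02],"spin":0},{"linear":[0,-0.231,0.019],"spin":0},{"linear":[0,-0.231,0.019],"spin":0}])

```text
clock: 23.32
tcp_pos: [0.5887, 0.1862, 0.1863]
ee_rot: [0.703, 0.711, -0.001, 0.0]
wrist_force: [-0.2, 0.2, -0.3]
gripper_width: -0.003
grasp_force: 0.0
```

```bash
python3 - <<'E'
from h import *
s=sense();print(s["tcp_pos"],s["wrist_force"])
f=grab_frame("scene"); g=f["img"][80:270,260:500]; cv2.imwrite("pics/lid1.png",cv2.resize(cv2.cvtColor(g,cv2.COLOR_RGB2BGR),None,fx=3,fy=3))
E
```

```text
[0.5886987  0.18621505 0.18633394] [-0.19541533  0.15116014 -0.25555293]
```

View pics/lid1.png

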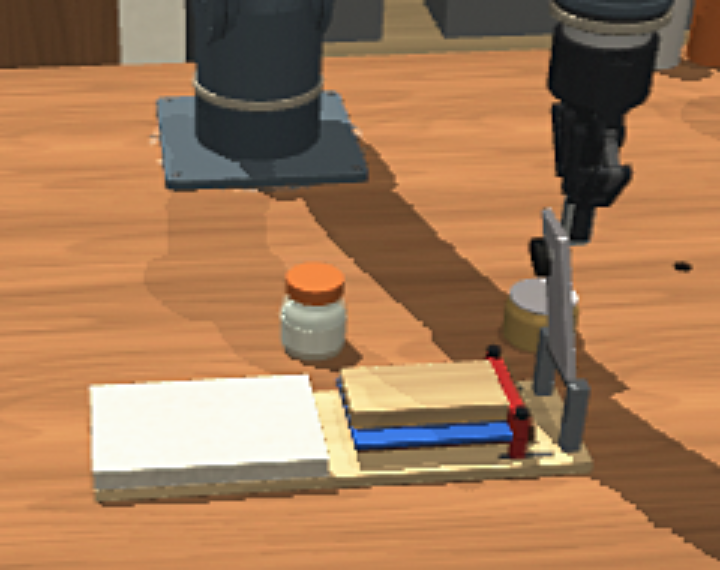

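The fingers have brought the lid just past upright, at crop (555,290), and the stack is undisturbed. I'll continue the arc.

send_rows(steps=[{"linear":[0,-0.018,-0.003],"spin":0},{"linear":[0,-0.035,-0.008],"spin":0},{"linear":[0,-0.052,-0.014],"spin":0},{"linear":[0,-0.069,-0.021],"spin":0},{"linear":[0,-0.085,-0.029],"spin":0},{"linear":[0,-0.1,-0.038],"spin":0},{"linear":[0,-0.115,-0.048],"spin":0},{"linear":[0,-0.129,-0.06],"spin":0},{"linear":[0,-0.142,-0.072],"spin":0},{"linear":[0,-0.154,-0.086],"spin":0},{"linear":[0,-0.165,-0.1],"spin":0},{"linear":[0,-0.174,-0.116],"spin":0}])

```text
clock: 24.88
tcp_pos: [0.5888, 0.1004, 0.1283]
ee_rot: [0.703, 0.712, -0.0, 0.0]
wrist_force: [0.4, -0.5, 3.7]
gripper_width: -0.002
grasp_force: 1.4
```

send_rows(steps=[{"linear":[0,-0.006,-0.01],"spin":0},{"linear":[0,-0.011,-0.021],"spin":0},{"linear":[0,-0.016,-0.032],"spin":0},{"linear":[0,-0.02,-0.044],"spin":0},{"linear":[0,-0.024,-0.055],"spin":0},{"linear":[0,-0.027,-0.067],"spin":0},{"linear":[0,-0.028,-0.073],"spin":0},{"linear":[0,-0.028,-0.073],"spin":0}])

```text
clock: 25.88
tcp_pos: [0.5884, 0.0871, 0.0918]
ee_rot: [0.703, 0.712, -0.0, -0.0]
wrist_force: [-0.3, 0.6, 0.5]
gripper_width: 0.003
grasp_force: 0.0
```

```bash
python3 - <<'E'
from h import *
s=sense();print(s["tcp_pos"],s["wrist_force"])
f=grab_frame("scene"); g=f["img"][120:270,260:500]; cv2.imwrite("pics/lid2.png",cv2.resize(cv2.cvtColor(g,cv2.COLOR_RGB2BGR),None,fx=3,fy=3))
E
```

```text
[0.58842789 0.08709619 0.09183628] [-0.28205835  0.56368452  0.50845922]
```

View pics/lid2.png

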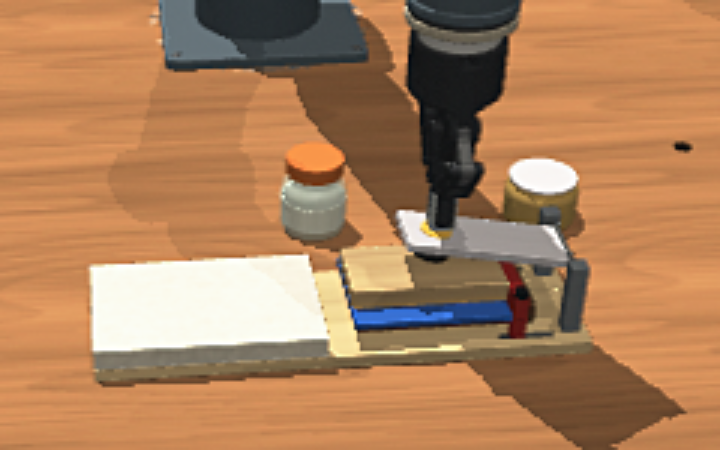

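The fingertips are on the yellow mark at crop (435,230), the pad is just above the board, and the lid is nearly level. I'll press.

send_rows(steps=[{"linear":[0,-0.002,-0.01],"spin":0},{"linear":[0,-0.004,-0.02],"spin":0},{"linear":[0,-0.005,-0.028],"spin":0},{"linear":[0,-0.006,-0.034],"spin":0},{"linear":[0,-0.006,-0.034],"spin":0}])

```text
clock: 26.55
tcp_pos: [0.5887, 0.0838, 0.075]
ee_rot: [0.703, 0.712, -0.0, -0.0]
wrist_force: [-0.2, -0.3, -0.1]
gripper_width: -0.003
grasp_force: 0.0
```

send_rows(steps=[{"linear":[0,0,-0.004],"spin":0},{"linear":[0,0,-0.006],"spin":0},{"linear":[0,0,-0.006],"spin":0}])

```text
clock: 26.92
tcp_pos: [0.5888, 0.0835, 0.0726]
ee_rot: [0.703, 0.711, -0.0, 0.0]
wrist_force: [-0.4, 0.2, 5.5]
gripper_width: -0.002
grasp_force: 2.6
```

send_rows(steps=[{"linear":[0,0,-0.004],"spin":0},{"linear":[0,0,-0.004],"spin":0}])

```text
clock: 27.18
tcp_pos: [0.5888, 0.0834, 0.0707]
ee_rot: [0.703, 0.711, -0.0, 0.0]
wrist_force: [-1.4, 0.4, 6.8]
gripper_width: 0.0
grasp_force: 3.3
```

send_rows(steps=[{"linear":[0,0,-0.003],"spin":0},{"linear":[0,0,-0.003],"spin":0}])

```text
clock: 27.42
tcp_pos: [0.5888, 0.0834, 0.0695]
ee_rot: [0.703, 0.711, -0.0, 0.0]
wrist_force: [-3.5, -0.4, 10.0]
gripper_width: -0.002
grasp_force: 5.2
```

send_rows(steps=[{"linear":[0,0,-0.003],"spin":0},{"linear":[0,0,-0.003],"spin":0},{"linear":[0,0,-0.003],"spin":0}])

```text
clock: 27.8
tcp_pos: [0.5888, 0.0834, 0.0683]
ee_rot: [0.703, 0.711, -0.0, 0.0]
wrist_force: [-4.4, -1.0, 14.7]
gripper_width: 0.001
grasp_force: 7.0
```

```bash
cat > lid.py <<'E'
from h import *
s=sense();print(s["tcp_pos"],s["wrist_force"])
f=grab_frame("scene"); W=cloud(f); H=cv2.cvtColor(np.asarray(f["img"]),cv2.COLOR_RGB2HSV)
m=(W[...,0]>.565)&(W[...,0]<.612)&(W[...,1]>.065)&(W[...,1]<.18)&(W[...,2]>.06)&(W[...,2]<.085)&(H[...,1]<60)
P=W[m]; q=np.polyfit(P[:,1]-.08,P[:,2],1); print("lid face",len(P),"slope",q[0].round(4),"z at .08",q[1].round(4))
print("board",rect(f,(5,35),(.046,.062),(.53,.68,-.05,.18),40)); print("sheet",rect(f,(95,130),(.02,.045),(.5,.7,-.25,.2)))
g=f["img"][120:270,260:500]; cv2.imwrite("pics/lid3.png",cv2.resize(cv2.cvtColor(g,cv2.COLOR_RGB2BGR),None,fx=3,fy=3))
E
python3 lid.py
```

```text
[0.58881125 0.08338286 0.0683085 ] [-4.38275184 -0.975597   14.6900377 ]
lid face 442 slope -0.0163 z at .08 0.0708
board {'n': 523, 'c': array([592.2,  76.3]), 'wh': array([ 68.8, 133.9]), 'ang_deg': -4.08, 'z': array([49. , 53.9, 56.1])}
sheet {'n': 341, 'c': array([630.8,  75.7]), 'wh': array([ 24.5, 129.1]), 'ang_deg': 1.43, 'z': array([33. , 36.2, 38.1])}
```

send_rows(steps=[{"linear":[0,0,0.01],"spin":0},{"linear":[0,0,0.04],"spin":0},{"linear":[0,0,0.1],"spin":0},{"linear":[0,-0.05,0.18],"spin":0},{"linear":[0,-0.12,0.26],"spin":0},{"linear":[0,-0.2,0.3],"spin":0},{"linear":[0,-0.2,0.3],"spin":0}])

```text
clock: 28.72
tcp_pos: [0.5895, -0.0206, 0.2196]
ee_rot: [0.705, 0.709, 0.0, 0.002]
wrist_force: [0.2, 0.4, -0.7]
gripper_width: 0.003
grasp_force: 0.0
```

```bash
python3 lid.py
```

```text
[ 0.58952739 -0.02057179  0.2195607 ] [ 0.20068678  0.4047448  -0.71004491]
lid face 436 slope -0.0111 z at .08 0.0715
board {'n': 545, 'c': array([588.9,  75.8]), 'wh': array([ 68.6, 130.9]), 'ang_deg': -0.46, 'z': array([49.7, 54. , 56. ])}
sheet {'n': 339, 'c': array([629.6,  75.7]), 'wh': array([ 25.8, 130.2]), 'ang_deg': 1.26, 'z': array([33. , 36.3, 38.2])}
```

View pics/lid3.png

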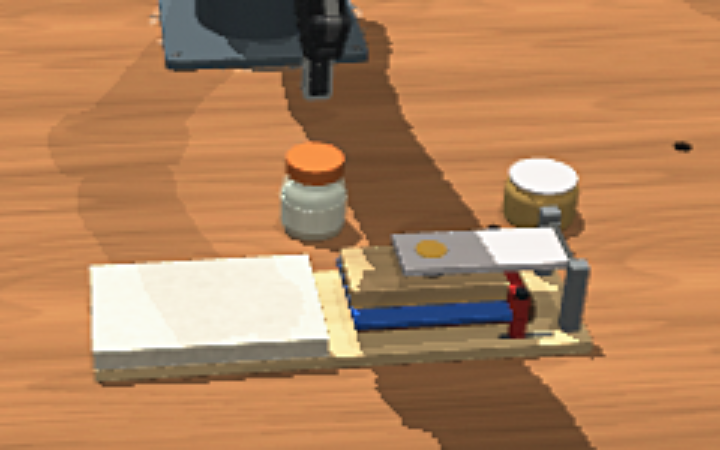

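The lid stays level on its own, with the mark at crop (430,250). The sheet and pale board are flush at the stop, and the robot is clear of everything.

```bash
python3 -c "
from plant import *
print(hand_in())"
```

```text
the job is handed in; nothing more can be done
None
```

The job is handed in, verdict not reported: the sheet and pale board are flush against the stop, the lid stays closed and near level by itself (about 0.01 rad), and it took about 29 s; the pad's force on the board wasn't measured.

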